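Set a model locomotive's eccentric to full throw with a dial gauge

TASK

Set the eccentric on this model locomotive axle to full throw. Slide the dial gauge along its rail towards the axle until the brass eccentric has pushed its plunger about half way in, then turn the axle between its centres, watching the needle, and leave it where the plunger is pushed in furthest. Work gently: never run the plunger to its stop, never shove the axle endways against its sprung tail centre, and leave the things round about where they are.

Things in the scene. Friction and masses are not known exactly. Their poses are not given: they have to be found in the camera images.
- rig: Green axle stand, bolted down, with the gauge's grey rail; origin on the table under axis_mid, same axes. Base 195 x 110 x 14 mm; two posts 50 mm wide, 92 mm high at x = -78 to -58 and +64 to +88 mm; rail 66 mm wide, 22 mm high, y = 50 to 280 mm. The axle's two red-spoked wheels, 81 mm across, are at x = -39 and +39 mm.
- axis_mid (a point): Middle of the axle's axis, fixed in the stand, 85 mm above the table. Its frame: x along the axle, away from the crank (the crank end points roughly to the robot), y towards the dial gauge, z up. Here at x = 0 sits the brass eccentric: a disc of 24 mm radius, 18 mm wide, centre 6 mm off the axis, clamped to the axle at an angle that differs every time.
- handle: Black round crank handle, 14 mm diameter, 40 mm long, parallel to the axle; origin at its middle, x axis along the axle, away from the crank end. It sits at x = -119 mm from axis_mid, 30 mm off the axis, on a dark crank arm (arm and hub at x = -98 to -84). It spins freely on its pin, so it can be held while carried round; the crank goes round without end.
- axle (a joint): Turn of axle, wheels, eccentric and crank about the axle's axis, rad. 0 with the handle straight up; grows as the handle goes from up to the side away from the gauge (-y), at +1.57 it lies level there. No stops. Stiff: it takes about 0.07 N m (2.5 N at the handle) and stays where it is left.
- tail_centre (a joint): How far the axle is pushed endways along +x (away from the crank end), off its solid head centre and against the sprung tail centre, m. 0 at rest; the spring begins to give at 6 N of end push and yields 1 mm per further 2 N, so 2 mm at 10 N. Pulling towards the crank end meets the solid head centre.
- gauge (a joint): How far the dial gauge has been slid along its rail towards the axle, m: 0 drawn right back, 0.058 at most; starts between 0 and 0.012. Pushing it takes about 6 N plus the plunger's spring, and it stays where it is left.
- gauge_knob (a point): Middle of the red knob that slides the gauge: an upright cylinder 20 mm across, 63 to 93 mm above the table, this point at 78. It is 222 mm from axis_mid along y with the gauge drawn right back. The dial case, 72 mm across, white face up at 97 mm, rim at 103 mm above the table, has its centre 78 mm nearer to the axle.
- plunger (a joint): How far the gauge's sprung plunger is pushed in, m: 0 fully out (touching nothing), 0.032 at its stop. Half way is 0.016. Its spring presses with 0.7 N out and 2.6 N right in. Turning the axle swings the plunger by 12 mm in all.
- plunger_tip (a point): Tip of the plunger (a steel ball end of 5 mm radius), at the axle's height, pointing along -y at the eccentric. Free, it stands 52 mm from axis_mid with the gauge drawn right back. Touching the eccentric it lies between about 17.7 mm (least throw) and 29.7 mm (full throw) from axis_mid along y.
- needle (a joint): Red needle on the dial, rad, geared to the plunger: 180 rad per metre of plunger travel (0.18 rad per mm). At 0 it points away from the axle, to the red knob; it turns clockwise seen from above as the plunger goes in, 2.88 rad (just short of half a turn) at half travel.
- wagon: Loose blue model goods wagon with a grey roof, 150 x 46 x 63 mm, standing beside the axle stand; to be left alone. Origin under its middle.
- oil_bottle: Small yellow oil bottle with a red cap, 36 mm across, 85 mm high, standing; to be left alone. Origin at the centre of its foot.
- screwdriver: Red-handled screwdriver, 160 mm long, lying on the table; to be left alone.
- spare_wheel: Spare red-spoked wheel, 81 mm across, 13 mm high, lying flat on the table; to be left alone. Origin at the centre of its underside.

How it is judged (in metres and radians):
On the way:
1. The gauge has been slid up until the plunger is pushed about half way in: 13 to 19 mm of its 32 mm (value of joint plunger between 0.013 and 0.019 m), for 0.3 s.
At the end, for the whole second after the job is handed in: The axle stands with the eccentric at full throw towards the plunger: the plunger's tip rests on it at least 29.4 mm from the axle's axis (0.3 mm short of full throw, 29.7 mm, at the most), the plunger pushed in by between 1 and 31 mm (y of plunger_tip in the frame of axis_mid above 0.0294 m and value of joint plunger between 0.001 and 0.031 m); the robot touches nothing.
It fails at once if the plunger is run to its stop (pushed in over 31 mm of 32) (value of joint plunger above 0.031 m).
It fails at once if the axle is shoved endways off its head centre (tail centre pushed back over 2 mm) (value of joint tail_centre above 0.002 m).
It fails at once if the wagon, oil bottle, screwdriver or spare wheel is moved by over 15 mm (distance of any of wagon, oil_bottle, screwdriver, spare_wheel from where it was at the start of the episode above 0.015 m).
It also fails if it takes over 58 s, if anything falls off the work surface, if the arm or the gripper's body presses on something with over 40 N, if the wrist force passes 120 N, or if a joint passes its speed limit or range.

ROBOT

A 7-joint arm with a two-finger parallel gripper is mounted at the origin on the work surface. World frame = base frame: x ahead of the robot, y to its left, z up, the work surface at z = 0. Lengths are in m, angles in degrees, forces in N, time in s.
With the tool pointing down it reaches from about 0.35 to 0.775 m from the base axis. Payload 3.1 kg.
Tool frame: the origin (TCP) lies between the finger pads; the fingertips stand 11 mm ahead of it and the grasp point (between the pads) lies 8 mm behind it; z points along the fingers, y is the line along which they close (so a half turn about z gives the same grasp; the last joint's range is limited). The gripper opens to 85 mm and grips with 20 to 120 N. Pads are 22 mm wide; open, the fingers measure 114 mm over their backs; the gripper's body (76 mm by 85 mm) begins 54 mm behind the grasp point. The pads swing forward as they close: fully open they stand 13 mm farther back than shut.
Start: joints at [61.381, 17.813, 0.802, 86.603, -0.252, 75.585, -1.558], TCP at [0.243, -0.493, 0.242] pointing down, gripper open.
Joint ranges: [-154.91, 154.91], [-16.99, 109.72], [-72.82, 74.43], [7.12, 147.25], [-82.49, 262.49], [11.32, 116.49], [-174.64, 174.64]. Speed limits (degrees/s): [159.86, 159.86, 180, 180, 180, 180, 180].

INTERFACE

Orientations are given as [roll, pitch, yaw] about the fixed x, y, z axes, in that order (R = Rz(yaw) Ry(pitch) Rx(roll)).
In Python, from cell import robot gives the robot as it stands. The module is installed in compiled form; this text tells all that it offers.
- The arm moves only by the tool apply_moves, never from a script. Its argument "motion" is text: rows parted by semicolons, each of 5 numbers parted by spaces: the shift along the world's x, y, z normalised to -1 to 1, where 1 is 0.1 m, then the turn about the world's z normalised to -1 to 1, where 1 is 90 degrees, then the gripper command: -1 is shut, 1 is fully open, values between are in proportion. In form: tx ty tz spin grip; .... A call has 1 to 12 rows; each row shifts and turns the commanded pose from where the row before left it; what a row does not reach is not made up. A row lasts 1/10 s, in which the tool goes at most 50 mm and 8.59 degrees, less where a joint would pass 70% of its speed; a pose out of reach is approached as far as the arm can. A call with a number of a shift or a turn outside -1 to 1 is refused whole. A call with a gripper value outside its range is refused whole. The fingers move at their own pace and stop on an object; "force" is the grip in N (left out, the last holds). Time passes only in rows, so rows that do not move let the fingers close. It gives the time, the measured TCP pose, the force, the opening and the grip force at its end, in the units of the state.
- robot.get_state(): the state, without advancing time (a new reading comes with each control period).
- robot.grab_frame(name): name is "side" or "top" or "wrist"; returns the picture (420x560x3 uint8, red, green, blue); there is no depth.
- robot.get_calibration(name): a dict with "fovy" (degrees; the focal length in pixels is half the picture's height over the tangent of half this angle, whatever the lens; pixels are square), "cx", "cy" (the principal point, pixels), "extrinsics" (4x4, takes a point from camera to world coordinates). Camera axes: x right, y up, looking along -z (the intrinsics and any distortion apply to the point x, -y, -z); pixel columns grow to the right and rows downward; lengths in m; the calibration is good to about 2 mm. A picture is of the moment at which its call begins: read the wrist's pose just before it. get_calibration takes no time and is no camera call; for the wrist camera it gives the pose at the moment of the call.
- robot.close_job(): hands the job in; it is judged then, once.
The state is a dict: "time": time; "joint_pos": joint angles; "dq": joint speeds; "effort": joint torques, N m; "position": TCP position; "ee_rot": TCP orientation; "ft_force": force on the tool from outside, world axes, zero at the start; "wrist_torque": the same for the moment, N m; "width": opening from 0.0 (shut) to 1.0 (fully open); "grip_force": force on a finger pad.
Only numpy, scipy, OpenCV 4.12 (cv2) and the standard library are available. Lean on these libraries where they do the work, as an engineer would, in place of code of your own. Each camera call takes 0.05 s, during which the arm holds its last target. There are 200 camera calls.

## Working session

There is one attempt and no reset: what is moved stays moved. The work goes in short steps, Python scripts to look and compute and a tool call to move; the robot and the scene stay as the last step left them, time stands still between calls to the robot, and variables do not carry over. Pictures are saved under pics/ and viewed, at most 10 in all, crops included, and the job is handed in when it is done.

Besides the shell and the picture viewer there is one more tool, called as a command line: name --argument value ..., lists and objects as JSON in quotes. apply_moves: Moves the arm, as the interface text tells. Its arguments: {"type":"object","properties":{"motion":{"type":"string"},"force":{"type":"number"}},"required":["motion"]}

```bash
mkdir -p pics
python3 - <<'E'
from cell import robot
import cv2,numpy as np
for n in("top","side"):
    im=robot.grab_frame(n);cv2.imwrite(f"pics/{n}0.png",im[:,:,::-1])
    c=robot.get_calibration(n);print(n,c["fovy"],c["cx"],c["cy"],np.round(c["extrinsics"],4).tolist(),[k for k in c])
s=robot.get_state();print(s["time"],s["position"],s["ee_rot"],s["width"])
E
```

```text
top 53.337574118170224 279.4730721019108 213.60858655797747 [[0.0062, 0.9948, -0.1013, 0.5219], [-0.9996, 0.0035, -0.0269, -0.0478], [-0.0264, 0.1015, 0.9945, 0.8546], [0.0, 0.0, 0.0, 1.0]] ['fovy', 'cx', 'cy', 'extrinsics']
side 56.80946596181082 275.939005274437 213.2629967140878 [[0.9724, 0.1585, -0.1711, 0.4713], [-0.2332, 0.6474, -0.7256, -0.5297], [-0.0043, 0.7455, 0.6665, 0.5557], [0.0, 0.0, 0.0, 1.0]] ['fovy', 'cx', 'cy', 'extrinsics']
0.1 [ 0.24282046 -0.49279403  0.2413213 ] [-1.79878319e+02  5.49023534e-03  2.62337340e+01] 0.9985098193019831
```

View pics/top0.png

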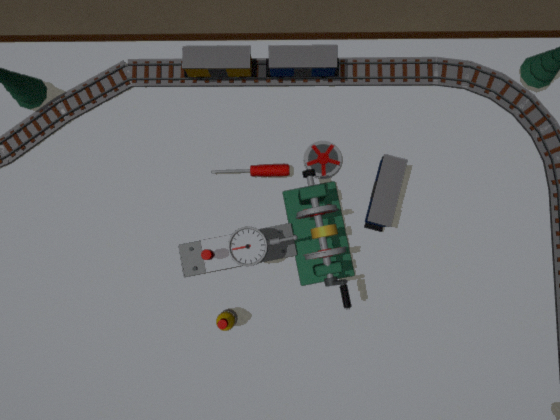

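View pics/side0.png

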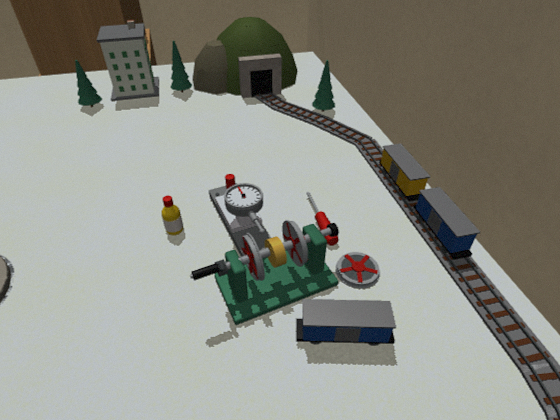

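The top view shows the knob at about (207,255), dial (248,246), eccentric (324,232) and handle (346,296). In the side view the handle is at (205,270) and the knob at (230,180). Now I'll cast rays.

```bash
cat > h.py <<'E'
import cv2,numpy as np
def ray(c,u,v):
    f=210/np.tan(np.radians(c["fovy"]/2));E=np.array(c["extrinsics"])
    d=E[:3,:3]@np.array([(u-c["cx"])/f,-(v-c["cy"])/f,-1]);return E[:3,3],d
def onz(c,u,v,z):
    o,d=ray(c,u,v);return o+d*(z-o[2])/d[2]
def tri(c1,p1,c2,p2):
    o1,d1=ray(c1,*p1);o2,d2=ray(c2,*p2)
    t=np.linalg.lstsq(np.c_[d1,-d2],o2-o1,rcond=None)[0]
    a,b=o1+d1*t[0],o2+d2*t[1];return (a+b)/2,np.linalg.norm(a-b)
def proj(c,P):
    f=210/np.tan(np.radians(c["fovy"]/2));E=np.array(c["extrinsics"])
    p=E[:3,:3].T@(np.array(P)-E[:3,3]);return c["cx"]-f*p[0]/p[2],c["cy"]+f*p[1]/p[2]
def blobs(im,m,box,amin=8):
    x0,y0,x1,y1=box;k=np.zeros(m.shape,np.uint8);k[y0:y1,x0:x1]=m[y0:y1,x0:x1]
    n,_,st,ce=cv2.connectedComponentsWithStats(k)
    return [(st[i].tolist(),ce[i].round(1).tolist()) for i in range(1,n) if st[i][4]>=amin]
E
python3 - <<'E'
from h import *;from cell import robot
ct,cs=robot.get_calibration("top"),robot.get_calibration("side")
T,S=[cv2.imread(f"pics/{n}0.png") for n in("top","side")]
def red(i): b,g,r=[i[...,k].astype(int) for k in range(3)];return (r>100)&(g<60)&(b<60)
def blk(i): return i.max(2)<45
def brass(i): b,g,r=[i[...,k].astype(int) for k in range(3)];return (r>100)&(g>80)&(b<70)
print("knob",blobs(T,red(T),(190,240,222,270)),blobs(S,red(S),(220,170,240,192)))
print("handle",blobs(T,blk(T),(332,278,362,312)),blobs(S,blk(S),(186,255,222,282)))
print("tail",blobs(T,blk(T),(300,165,320,182)),blobs(S,blk(S),(322,220,345,240)))
print("brass",blobs(T,brass(T),(308,220,340,245)),blobs(S,brass(S),(262,230,292,270)))
for n,i,b in(("t",T,(170,160,370,320)),("s",S,(180,160,350,330))):
    x0,y0,x1,y1=b
    cv2.imwrite(f"pics/{n}c.png",cv2.resize(i[y0:y1,x0:x1],None,fx=3.4,fy=3.4,interpolation=cv2.INTER_CUBIC))
E
python3 - <<'E'
import cv2,numpy as np
a,b=[cv2.imread(f"pics/{n}c.png") for n in "ts"]
h=540;a=a[:h];b=b[:h]
cv2.imwrite("pics/both.png",cv2.resize(np.hstack([a,b]),None,fx=800/(a.shape[1]+b.shape[1]),fy=800/(a.shape[1]+b.shape[1])))
E
```

```text
knob [([201, 250, 10, 10, 78], [205.7, 254.3])] [([226, 174, 8, 6, 36], [229.5, 176.5])]
handle [([333, 278, 9, 4, 19], [336.2, 279.9]), ([340, 283, 11, 25, 153], [345.1, 295.8])] [([192, 263, 30, 16, 230], [207.2, 271.1])]
tail [([303, 169, 12, 8, 73], [308.8, 172.6])] [([327, 223, 11, 13, 85], [333.0, 229.4])]
brass [([312, 225, 23, 13, 214], [322.7, 231.1])] [([267, 237, 19, 21, 212], [276.7, 246.7])]
```

View pics/tc.png

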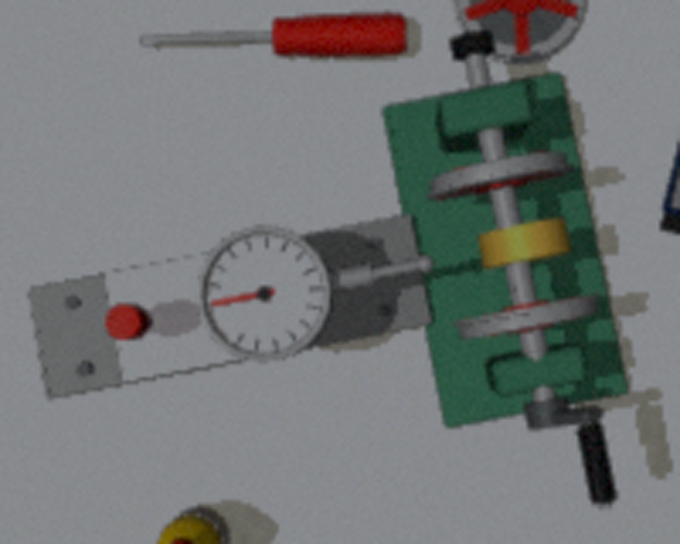

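The crop shows the dial needle pointing at the knob. The plunger tip is at crop (430,263), the shaft runs through (508,200) and (519,283), and the handle spans (590,425) to (603,500).

Run:
```python
from h import *;from cell import robot
ct,cs=robot.get_calibration("top"),robot.get_calibration("side")
P=lambda x,y:(170+x/3.4,160+y/3.4)
K=onz(ct,206.2,254.4,.093);D=onz(ct,*P(264,293),.100);tip=onz(ct,*P(430,263),.085)
print("K",K,"D",D,"tip",tip,"KD",np.linalg.norm((K-D)[:2]),"Dtip",np.linalg.norm((tip-D)[:2]))
print("knob tri",tri(ct,(206.2,254.4),cs,(229.8,177.5)))
a=[onz(ct,*P(*q),.085) for q in((482,70),(508,200),(519,283),(541,362))]
w1=onz(ct,*P(499,172),.1255);w2=onz(ct,*P(528,313),.1255)
print("shaft",a);print("w",w1,w2,np.linalg.norm(w1-w2))
x=(w1-w2)[:2];print("yaw wheels",np.degrees(np.arctan2(x[1],x[0])))
y=(K-D)[:2];print("yaw y-90",np.degrees(np.arctan2(y[1],y[0]))-90)
x=(a[0]-a[3])[:2];print("yaw shaft",np.degrees(np.arctan2(x[1],x[0])))
print("handle",tri(ct,(345.3,295.5),cs,(206,271)))
print("tailknob",tri(ct,(308.8,172.6),cs,(332.7,229.4)))
```

```text
K [0.52428352 0.10589597 0.093     ] D [0.53948098 0.0296916  0.1       ] tip [ 0.55650485 -0.05850567  0.085     ] KD 0.07770501129258943 Dtip 0.08982522905362147
knob tri (array([0.5252429 , 0.10678945, 0.0880944 ]), np.float64(0.0018969623184439044))
shaft [array([ 0.66228607, -0.08674763,  0.085     ]), array([ 0.5908618 , -0.10070606,  0.085     ]), array([ 0.54597003, -0.10646508,  0.085     ]), array([ 0.50378954, -0.11804358,  0.085     ])]
w [ 0.60168662 -0.09334652  0.1255    ] [ 0.52947127 -0.10788495  0.1255    ] 0.07366425753434164
yaw wheels 11.38266529997362
yaw y-90 11.278546686827383
yaw shaft 11.169658151427383
handle (array([ 0.4547656 , -0.14378893,  0.10939867]), np.float64(0.0012537231190240731))
tailknob (array([ 0.67777247, -0.08134046,  0.08475623]), np.float64(0.0006816300607519749))
```

apply_moves --motion "0.17 0.4 0 -0.083 -1;0.17 0.4 0 -0.083 -1;0.17 0.4 0 0 -1;0.17 0.4 0 0 -1;0.17 0.4 0 0 -1;0.17 0.4 0 0 -1;0.17 0.4 0 0 -1;0.17 0.4 0 0 -1;0.17 0.4 0 0 -1;0.17 0.4 0 0 -1;0.17 0.4 0 0 -1;0.17 0.4 0 0 -1" --force 25

```text
time: 1.3
position: [0.4472, -0.0118, 0.2421]
ee_rot: [180.0, 0.0, 11.3]
ft_force: [1.0, -0.1, 1.0]
width: 0.001
grip_force: 0.0
```

apply_moves --motion "0.175 0.39 0 0 -1;0.175 0.39 0 0 -1;0.175 0.39 0 0 -1;0.175 0.39 0 0 -1;0 0 -0.3 0 -1;0 0 -0.4 0 -1;0 0 -0.4 0 -1;0 0 -0.3 0 -1;0 0 -0.23 0 -1;0 0 0 0 -1;0 0 0 0 -1"

```text
time: 2.4
position: [0.517, 0.1426, 0.0793]
ee_rot: [-180.0, 0.0, 11.3]
ft_force: [0.2, 0.2, 0.6]
width: -0.001
grip_force: 0.0
```

Run:
```python
from cell import robot
import cv2,numpy as np
t=robot.grab_frame("top")[:,:,::-1];w=robot.grab_frame("side")[:,:,::-1]
a=cv2.resize(t[200:300,180:350],(680,400),interpolation=cv2.INTER_CUBIC)
cv2.imwrite("pics/p1.png",a);s=robot.get_state();print(s["position"],s["ft_force"])
```

```text
[0.51841901 0.14317244 0.08092278] [ 1.64415214 -0.21265215  0.14786602]
```

View pics/p1.png

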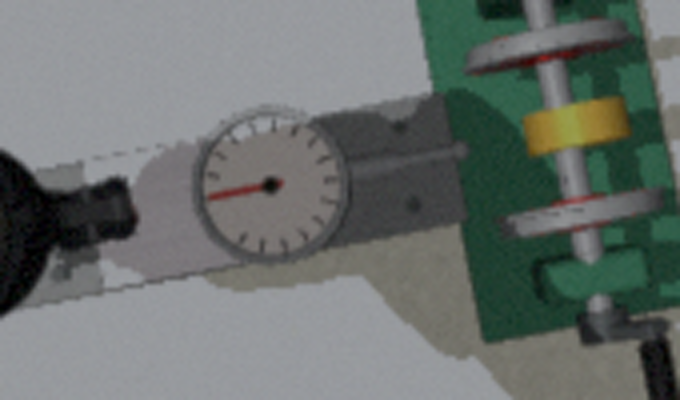

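The picture shows the dial unmoved with its needle still at the knob. The dark finger shape ends at crop x 135, where the knob should be, so I'll check the side view.

Run:
```python
from cell import robot
import cv2,numpy as np
t=robot.grab_frame("side")[:,:,::-1]
cv2.imwrite("pics/p2.png",cv2.resize(t[60:300,130:370],(720,600),interpolation=cv2.INTER_CUBIC))
```

```text
(no output)
```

View pics/p2.png

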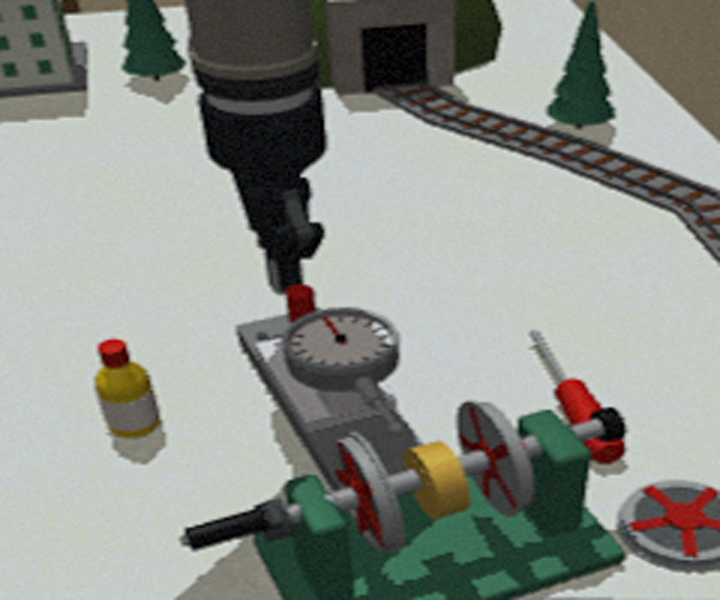

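The side view shows the fingers standing just behind the red knob, clear of everything. Now pushing.

apply_moves --motion "0.012 -0.06 0 0 -1;0.012 -0.06 0 0 -1;0.012 -0.06 0 0 -1;0.012 -0.06 0 0 -1;0.012 -0.06 0 0 -1;0.012 -0.06 0 0 -1;0.012 -0.06 0 0 -1;0 0 0 0 -1"

```text
time: 3.35
position: [0.5258, 0.1031, 0.0803]
ee_rot: [-179.8, -0.1, 11.3]
ft_force: [-0.6, 4.4, 2.8]
width: -0.001
grip_force: 2.3
```

```bash
cat > n.py <<'E'
from h import *;from cell import robot
import sys
c=robot.get_calibration("top")
t=cv2.medianBlur(robot.grab_frame("top"),1).astype(int)[:,:,::-1]
b,g,r=t[...,0],t[...,1],t[...,2]
s=robot.get_state();print(s["time"],s["position"].round(4) if hasattr(s["position"],"round") else s["position"],s["ft_force"])
# dial ring centre: bright face blob near expected place
D0=np.array([.5395,.0297]);yv=np.array([-.196,.981])
m=((r-g>30)&(r-b>30)&(r>70))
best=None
gs=float(sys.argv[1]) # assumed slide since start, m
D=np.r_[D0-yv*gs,.099]
u,v=proj(c,D)
ys,xs=np.nonzero(m);k=np.hypot(xs-u,ys-v)<15
xs,ys=xs[k],ys[k]
# needle direction in world: pixels cast to dial plane
Q=np.array([onz(c,x,y,.099)[:2] for x,y in zip(xs,ys)])-D[:2]
Q=Q[np.hypot(*Q.T)>.007]
d=Q.mean(0);a=np.degrees(np.arctan2(yv[1],yv[0])-np.arctan2(d[1],d[0]))%360
print("dial px",u,v,"n",len(Q),"angle cw",round(a,1),"plunger mm",round(np.radians(a)/.18,2),"spread",np.hypot(*d))
# knob and dial position
gm=((r>90)&(g>90)&(b>90)).astype(np.uint8)
cv2.imwrite("pics/last.png",cv2.resize(t[200:300,180:350].astype(np.uint8),(680,400),interpolation=cv2.INTER_CUBIC))
np.set_printoptions(precision=4)
hc=cv2.HoughCircles(cv2.resize(t[200:300,180:350].astype(np.uint8)[...,1],(680,400)),cv2.HOUGH_GRADIENT,1,200,param1=80,param2=20,minRadius=65,maxRadius=85)
if hc is not None:
    x,y,R=hc[0][0];p=onz(c,180+x/4,200+y/4,.101)[:2];print("circle",x,y,R,"slide",-(p-D0)@yv,"lateral",(p-D0)@np.array([.981,.196]))
E
python3 n.py 0.026
```

```text
3.4 [0.5258 0.103  0.0803] [-0.88213808  4.0578154   2.42055151]
dial px 261.82607422175266 243.428459840983 n 21 angle cw 19.4 plunger mm 1.88 spread 0.017038761346004346
```

View pics/last.png

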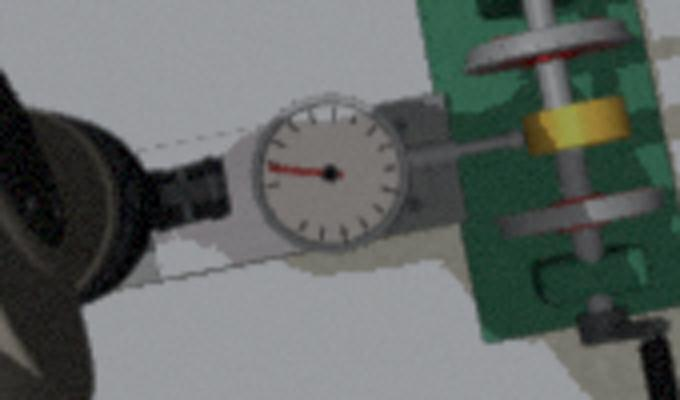

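The picture shows the dial centre at (331,173) and the needle about 15° clockwise, so the plunger has just touched, 1.5 to 2 mm in. I'll push about 12.5 mm more.

apply_moves --motion "0.006 -0.03 0 0 -1;0.006 -0.03 0 0 -1;0.006 -0.03 0 0 -1;0.006 -0.032 0 0 -1;0 0 0 0 -1;0 0 0 0 -1"

```text
time: 4.0
position: [0.528, 0.0918, 0.0803]
ee_rot: [-179.7, -0.1, 11.4]
ft_force: [-0.8, 6.8, 2.5]
width: 0.001
grip_force: 3.3
```

```bash
python3 n.py 0.0395
```

```text
4.05 [0.528  0.0919 0.0803] [-0.84439013  7.05385481  3.87391983]
dial px 269.16373963400434 241.99972140298232 n 21 angle cw 126.6 plunger mm 12.27 spread 0.016974313799193362
```

View pics/last.png

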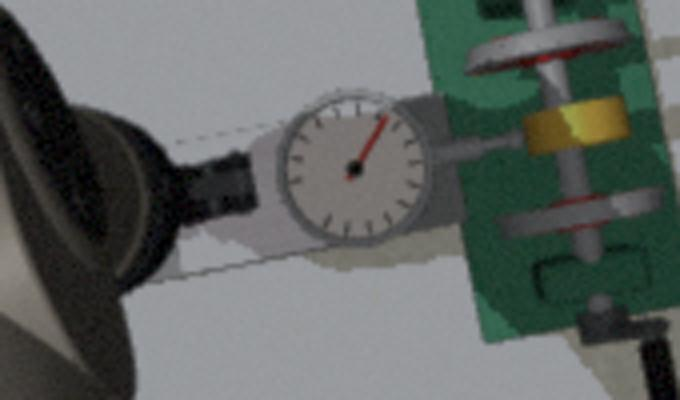

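The needle is about 130° clockwise, which puts the plunger near 12.7 mm. I'll add a little more.

apply_moves --motion "0.002 -0.01 0 0 -1;0.002 -0.01 0 0 -1;0 0 0 0 -1;0 0 0 0 -1;0 0 0 0 -1;0 0 0 0 -1"

```text
time: 4.65
position: [0.5283, 0.0904, 0.0803]
ee_rot: [-179.7, -0.1, 11.4]
ft_force: [-1.3, 7.1, 3.3]
width: 0.003
grip_force: 3.7
```

```bash
python3 n.py 0.042
```

```text
4.7 [0.5283 0.0904 0.0803] [-1.77025973  6.62726143  2.48452126]
dial px 270.52275326521226 241.73510385726655 n 24 angle cw 139.8 plunger mm 13.56 spread 0.01551412809312015
```

apply_moves --motion "0.002 -0.01 0 0 -1;0.001 -0.003 0 0 -1;0 0 0 0 -1;0 0 0 0 -1;0 0 0 0 -1;0 0 0 0 -1"

```text
time: 5.3
position: [0.5285, 0.0893, 0.0803]
ee_rot: [-179.7, -0.1, 11.4]
ft_force: [-1.3, 6.2, 2.5]
width: -0.004
grip_force: 3.8
```

```bash
cat > n2.py <<'E'
from h import *;from cell import robot
import sys
c=robot.get_calibration("top")
t=robot.grab_frame("top").astype(int);r,g,b=t[...,0],t[...,1],t[...,2]
s=robot.get_state();print(round(s["time"],2),np.round(s["position"],4),np.round(s["ft_force"],1))
u,v=proj(c,[*(np.array([.5395,.0297])-float(sys.argv[1])*np.array([-.196,.981])),.099])
Y,X=np.mgrid[:420,:560];near=np.hypot(X-u,Y-v)
w=np.clip(60-t.max(2),0,None)*(near<5);hub=np.array([(w*X).sum(),(w*Y).sum()])/w.sum()
m=(r-g>30)&(r-b>30)&(r>60)&(near<15)&(np.hypot(X-hub[0],Y-hub[1])>4)
n=np.array([X[m].mean(),Y[m].mean()])
W=lambda p:onz(c,*p,.1)[:2]
d=W(n)-W(hub);a=np.degrees(np.radians(101.3)-np.arctan2(d[1],d[0]))%360
print("hub",hub.round(1),"pred",round(u,1),round(v,1),"n",m.sum(),"cw",round(a,1),"plunger",round(np.radians(a)/.18,2),"or",round(np.radians(a+360)/.18,2))
if len(sys.argv)>2:cv2.imwrite(sys.argv[2],cv2.resize(t[190:340,180:400,::-1].astype(np.uint8),None,fx=3.6,fy=3.6,interpolation=cv2.INTER_CUBIC))
E
python3 n2.py 0.0425
```

```text
5.35 [0.5285 0.0892 0.0803] [-1.5  8.   3.2]
hub [269.6 241.5] pred 270.8 241.7 n 26 cw 158.3 plunger 15.35 or 50.26
```

apply_moves --motion "-0.03 0.15 0 0 -1;-0.01 0.05 0.1 0 -1;0 0 0.4 0 -1;0 0 0.5 0 -1;0 0 0.5 0 -1;0 0 0.1 0 0.1;-0.12 -0.42 0 0 0.1;-0.12 -0.42 0 0 0.1;-0.12 -0.42 0 0 0.1;-0.12 -0.42 0 0 0.1;-0.12 -0.42 0 0 0.1;-0.12 -0.42 0 0 0.1"

```text
time: 6.55
position: [0.4512, -0.1495, 0.2396]
ee_rot: [179.9, 0.0, 11.2]
ft_force: [0.7, -0.0, 0.6]
width: 0.552
grip_force: 0.0
```

```bash
python3 - <<'E'
from h import *;from cell import robot
s=robot.get_state();print(s["time"],s["position"],s["ee_rot"],s["width"])
c=robot.get_calibration("wrist");w=robot.grab_frame("wrist")
for n,p in(("handle",(.4548,-.1438,.1094)),("mid",(.566,-.1035,.085)),("tip",(.559,-.082,.085))):print(n,np.round(proj(c,p),0))
cv2.imwrite("pics/w1.png",w[:,:,::-1])
E
python3 n2.py 0.0425
```

```text
6.55 [ 0.45121122 -0.14954756  0.23960104] [1.79929050e+02 2.53270667e-02 1.12334397e+01] 0.5522313690084693
handle [273. 191.]
mid [247.  23.]
tip [216.  27.]
6.65 [ 0.4492 -0.1564  0.2392] [-0.5 -0.3  0.1]
hub [269.8 241.5] pred 270.8 241.7 n 27 cw 158.8 plunger 15.4 or 50.31
```

View pics/w1.png

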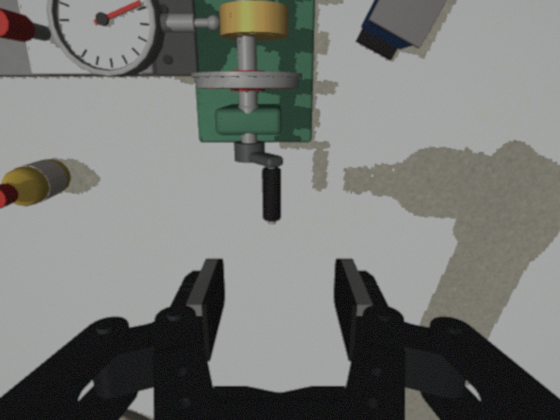

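The wrist view shows the handle at (272,193), within 2 px of my prediction. Its surroundings are clear, and the dial is visible at top left. Descending.

apply_moves --motion "0 0.025 0 0 0;0 0 0 0 0;0 0 -0.3 0 0;0 0 -0.4 0 0;0 0 -0.4 0 0;0 0 -0.2 0 0;0 0 -0.09 0 0;0 0 0 0 0;0 0 0 0 0"

```text
time: 7.55
position: [0.454, -0.1439, 0.1015]
ee_rot: [179.9, -0.1, 11.4]
ft_force: [-0.4, -0.5, 0.8]
width: 0.497
grip_force: 0.0
```

Run:
```python
from h import *;from cell import robot
s=robot.get_state();print(s["time"],s["position"],s["ee_rot"],s["width"])
c=robot.get_calibration("wrist");w=robot.grab_frame("wrist")
R=cv2.Rodrigues(np.array([0,0,0.]))[0]
for n,p in(("handle",(.4548,-.1438,.1094)),("mid",(.566,-.1035,.085)),("tcp",s["position"])):print(n,np.round(proj(c,p),0))
cv2.imwrite("pics/w2.png",w[:,:,::-1])
```

```text
7.55 [ 0.45396551 -0.14387654  0.10147706] [ 1.79946091e+02 -1.25519915e-01  1.13811347e+01] 0.49675045597855333
handle [281. 296.]
mid [231. -31.]
tcp [281. 288.]
```

View pics/w2.png

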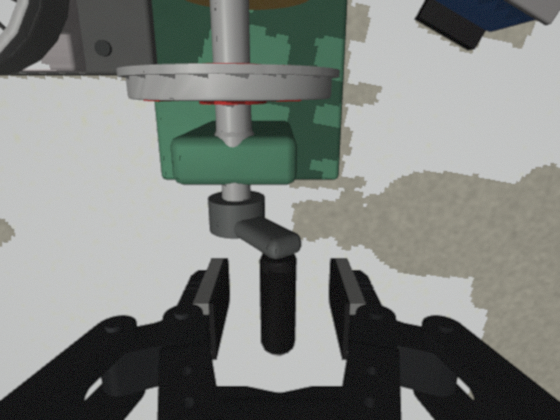

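The handle lies between the pads along rows 250 to 352 and is well centred. I'll back off 2 mm and grip.

apply_moves --motion "-0.02 -0.004 0 0 -0.3;0 0 0 0 -0.6;0 0 0 0 -1;0 0 0 0 -1;0 0 0 0 -1;0 0 0 0 -1;0 0 0 0 -1" --force 20

```text
time: 8.3
position: [0.451, -0.1451, 0.1007]
ee_rot: [180.0, -0.0, 11.3]
ft_force: [0.0, 0.3, 3.9]
width: 0.153
grip_force: 21.4
```

```bash
python3 n2.py 0.0425
python3 - <<'E'
import numpy as np
c=np.array([0.4468,-0.1273,.085-.008]);y=np.array([-.196,.981,0]);z=np.array([0,0,1])
r=.030;f=lambda t:r*(-np.sin(t)*y+np.cos(t)*z)
p=f(np.radians(36));print("expect",(c+p).round(4))
for t in range(46,240,10):
    q=f(np.radians(t));print(t,((q-p)/.1).round(3));p=q
E
```

```text
8.35 [ 0.451  -0.1451  0.1006] [-0.1 -1.5  4.7]
hub [269.8 241.5] pred 270.8 241.7 n 27 cw 158.0 plunger 15.32 or 50.23
expect [ 0.4503 -0.1446  0.1013]
46 [ 0.008 -0.039 -0.034]
56 [ 0.006 -0.032 -0.041]
66 [ 0.005 -0.025 -0.046]
76 [ 0.003 -0.017 -0.049]
86 [ 0.002 -0.008 -0.052]
96 [-0.     0.001 -0.052]
106 [-0.002  0.01  -0.051]
116 [-0.004  0.018 -0.049]
126 [-0.005  0.026 -0.045]
136 [-0.007  0.034 -0.039]
146 [-0.008  0.04  -0.033]
156 [-0.009  0.045 -0.025]
166 [-0.01   0.049 -0.017]
176 [-0.01   0.051 -0.008]
186 [-0.01   0.051  0.001]
196 [-0.01  0.05  0.01]
206 [-0.01   0.048  0.019]
216 [-0.009  0.044  0.027]
226 [-0.008  0.039  0.034]
236 [-0.006  0.032  0.041]
```

Grip is good. Turning slowly, 30° first.

apply_moves --motion "0.004 -0.02 -0.017 0 -1;0.004 -0.019 -0.017 0 -1;0.003 -0.016 -0.02 0 -1;0.003 -0.016 -0.021 0 -1;0.003 -0.013 -0.023 0 -1;0.002 -0.012 -0.023 0 -1;0 0 0 0 -1"

```text
time: 9.05
position: [0.4529, -0.1544, 0.0877]
ee_rot: [-180.0, -0.0, 11.3]
ft_force: [2.9, -0.2, -2.0]
width: 0.155
grip_force: 21.0
```

```bash
python3 n2.py 0.0425
```

```text
9.1 [ 0.4529 -0.1544  0.0877] [ 3.1 -0.6 -0.4]
hub [269.8 241.5] pred 270.8 241.7 n 26 cw 161.3 plunger 15.64 or 50.54
```

apply_moves --motion "0.001 -0.008 -0.024 0 -1;0.001 -0.008 -0.025 0 -1;0.001 -0.004 -0.026 0 -1;0.001 -0.004 -0.026 0 -1;0 0 -0.026 0 -1;0 0 -0.026 0 -1;-0.001 0.005 -0.026 0 -1;-0.001 0.005 -0.025 0 -1;-0.002 0.009 -0.025 0 -1;-0.002 0.009 -0.024 0 -1;0 0 0 0 -1"

```text
time: 10.2
position: [0.4525, -0.1528, 0.0626]
ee_rot: [-179.9, -0.0, 11.4]
ft_force: [2.9, 4.9, 2.5]
width: 0.153
grip_force: 21.3
```

```bash
python3 n2.py 0.0425
```

```text
10.25 [ 0.4525 -0.1528  0.0626] [1.8 5.  2.6]
hub [269.8 241.5] pred 270.8 241.7 n 23 cw 193.6 plunger 18.77 or 53.68
```

apply_moves --motion "-0.003 0.013 -0.023 0 -1;-0.003 0.013 -0.022 0 -1;-0.003 0.017 -0.02 0 -1;-0.003 0.017 -0.019 0 -1;-0.004 0.02 -0.017 0 -1;-0.004 0.02 -0.016 0 -1;-0.004 0.023 -0.013 0 -1;-0.005 0.022 -0.012 0 -1;-0.005 0.025 -0.009 0 -1;-0.005 0.024 -0.008 0 -1;0 0 0 0 -1"

```text
time: 11.35
position: [0.4492, -0.1361, 0.0484]
ee_rot: [179.8, -0.1, 11.3]
ft_force: [-0.9, 2.3, 11.7]
width: 0.152
grip_force: 22.1
```

```bash
python3 n2.py 0.0425
```

```text
11.4 [ 0.4492 -0.1361  0.0483] [ 0.3  0.4 12.2]
hub [269.8 241.4] pred 270.8 241.7 n 26 cw 239.6 plunger 23.23 or 58.14
```

apply_moves --motion "-0.005 0.025 0.004 0 -1;-0.005 0.026 0.004 0 -1;-0.005 0.026 0 0 -1;-0.005 0.025 0 0 -1;-0.005 0.025 0.004 0 -1;-0.005 0.025 0.006 0 -1;-0.005 0.024 0.009 0 -1;-0.005 0.024 0.01 0 -1;0 0 0 0 -1"

```text
time: 12.3
position: [0.445, -0.1153, 0.0497]
ee_rot: [180.0, -0.1, 11.3]
ft_force: [5.7, 0.2, -4.1]
width: 0.154
grip_force: 20.7
```

```bash
python3 n2.py 0.0425
```

```text
12.35 [ 0.445  -0.1153  0.0497] [ 4.8  0.4 -4.9]
hub [269.7 241.4] pred 270.8 241.7 n 22 cw 274.7 plunger 26.63 or 61.54
```

apply_moves --motion "-0.005 0.024 0.009 0 -1;-0.005 0.023 0.011 0 -1;-0.004 0.022 0.013 0 -1;-0.004 0.021 0.015 0 -1;0 0 0 0 -1"

```text
time: 12.85
position: [0.4433, -0.1069, 0.0551]
ee_rot: [179.9, -0.1, 11.3]
ft_force: [4.9, -0.5, -1.5]
width: 0.155
grip_force: 21.0
```

```bash
python3 n2.py 0.0425
```

```text
12.9 [ 0.4433 -0.1069  0.0552] [ 5.8 -1.6 -2.2]
hub [269.9 241.4] pred 270.8 241.7 n 22 cw 283.1 plunger 27.45 or 62.36
```

apply_moves --motion "-0.004 0.02 0.017 0 -1;-0.004 0.019 0.018 0 -1;-0.003 0.017 0.02 0 -1;-0.003 0.015 0.021 0 -1;0 0 0 0 -1"

```text
time: 13.4
position: [0.442, -0.1007, 0.0634]
ee_rot: [179.8, -0.1, 11.2]
ft_force: [3.8, -2.1, 0.2]
width: 0.158
grip_force: 21.1
```

```bash
python3 n2.py 0.0425
```

```text
13.45 [ 0.4421 -0.1007  0.0634] [ 3.6 -3.2  0.4]
hub [269.7 241.5] pred 270.8 241.7 n 24 cw 276.9 plunger 26.85 or 61.75
```

Peak is near 225° on the handle. Going back about 18°.

apply_moves --motion "0.003 -0.015 -0.021 0 -1;0.003 -0.017 -0.02 0 -1;0.004 -0.019 -0.018 0 -1;0.003 -0.014 -0.014 0 -1;0 0 0 0 -1;0 0 0 0 -1"

```text
time: 14.05
position: [0.4431, -0.1058, 0.0561]
ee_rot: [179.9, -0.1, 11.3]
ft_force: [3.4, -2.3, 2.6]
width: 0.154
grip_force: 21.4
```

```bash
python3 n2.py 0.0425; python3 n2.py 0.0425
```

```text
14.1 [ 0.4431 -0.1058  0.0561] [ 4.6 -1.4  3.2]
hub [269.8 241.5] pred 270.8 241.7 n 22 cw 282.9 plunger 27.43 or 62.33
14.15 [ 0.4431 -0.1058  0.0561] [ 3.8 -2.   3.6]
hub [269.9 241.5] pred 270.8 241.7 n 22 cw 283.1 plunger 27.45 or 62.36
```

apply_moves --motion "0 0 0 0 -0.5;0 0 0 0 -0.2;0 0 0 0 0;0 0 0 0 0;0 0 0.1 0 0;0 0 0.3 0 0;0 0 0.4 0 0;0 0 0.4 0 0;0 0 0.3 0 0;0 0 0 0 0;0 0 0 0 0"

```text
time: 15.25
position: [0.4427, -0.1049, 0.2067]
ee_rot: [179.9, -0.1, 11.3]
ft_force: [-0.2, -0.0, -0.6]
width: 0.499
grip_force: 0.0
```

```bash
python3 n2.py 0.0425 pics/end.png; python3 n2.py 0.0425
```

```text
15.3 [ 0.4418 -0.1048  0.2055] [-0.2 -0.5 -0.3]
hub [269.8 241.5] pred 270.8 241.7 n 22 cw 282.5 plunger 27.4 or 62.3
15.35 [ 0.4414 -0.1048  0.2048] [-0.5 -0.1 -0.4]
hub [269.8 241.6] pred 270.8 241.7 n 22 cw 282.4 plunger 27.38 or 62.29
```

View pics/end.png

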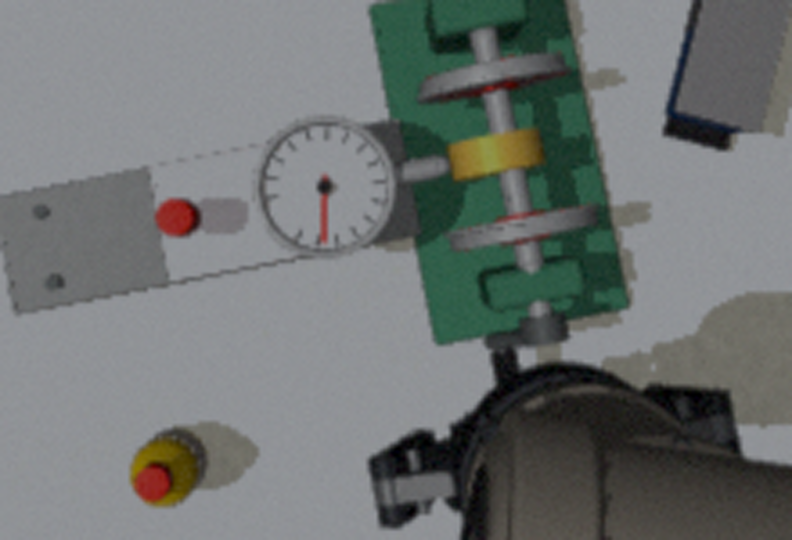

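The end view shows the handle released and the eccentric towards the plunger. The needle is steady at about 282° (27.4 mm), the same as the peak reading. Handing in.

```bash
python3 -c "
from cell import robot;print(robot.close_job())"
```

```text
the job is handed in; nothing more can be done
None
```

The job is handed in: I slid the gauge until the plunger was about 15.4 mm in, turned the axle to the needle's peak (about 27.4 mm in) and released it, and the reading held after release; no verdict came back.

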